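# Daily test of the centrifuge stop button

### The arm

A 7-joint arm with a two-finger parallel gripper is mounted at the origin on the work surface. World frame = base frame: x ahead of the robot, y to its left, z up, the work surface at z = 0. Lengths are in m, angles in rad, forces in N, time in s.
With the tool pointing down it reaches from about 0.4 to 0.875 m from the base axis. Payload 6.5 kg.
Tool frame: the origin (TCP) lies midway between the tips of the shut fingers; the grasp point (between the pads) lies 19 mm behind it (ctrl.hold_point_z is the distance from the TCP to the grasp point, in m); z points along the fingers, y is the line along which they close (so a half turn about z gives the same grasp; the last joint's range is limited). The gripper opens to 88 mm and grips with 3 to 60 N. Pads are 18 mm wide; open, the fingers measure 123 mm over their backs; the gripper's body (75 mm by 187 mm) begins 45 mm behind the grasp point.
Start: joints at [-1.313, 0.536, -0.004, 1.538, 0.003, 1.067, -0.071], TCP at [0.207, 0.616, 0.204] pointing down, gripper open.
Joint ranges: [-2.7, 2.7], [-0.37, 2.16], [-1.27, 1.26], [0.24, 2.4], [-1.31, 4.45], [0.19, 1.91], [-2.76, 2.76]. Speed limits (rad/s): [2.39, 2.39, 3.14, 3.14, 3.14, 3.14, 3.14].

### API

Orientations are given as [roll, pitch, yaw] about the fixed x, y, z axes, in that order (R = Rz(yaw) Ry(pitch) Rx(roll)).
In Python, from bench import ctrl gives the robot as it stands.
- The arm moves only by the shell command python3 -m jog 'ROWS' [OPENING]. ROWS is JSON, a list of rows, each a list of 2 entries, a list of its own where there are three numbers: the shift along the tool's x, y, z in m, then the turn, a rotation vector about the tool's x, y, z in rad. A call has 1 to 20 rows; each row shifts and turns the commanded pose from where the row before left it, along the tool's axes as they then stand; what a row does not reach is not made up. A row lasts 1/12 s, in which the tool goes at most 41.7 mm and 7.16 degrees, less where a joint would pass 70% of its speed; a pose out of reach is approached as far as the arm can. A call with a gripper value outside its range is refused whole. OPENING is the closure, from 0 (fully open) to 1 (shut), set as the call begins (- or left out, the last holds). The fingers move at their own pace and stop on an object; the grip force is fixed at half the most. Time passes only in rows, so rows that do not move let the fingers close. It gives the time, the measured TCP pose, the force, the opening and the grip force at its end, in the units of the state.
- ctrl.get_obs(): the state, without advancing time (a new reading comes with each control period).
- ctrl.snapshot(name): name is "scene" or "top" or "wrist"; returns a dict with "frame" (480x640x3 uint8, red, green, blue), "camera_matrix" (3x3 intrinsics, pixels), "extrinsics" (4x4, takes a point from camera to world coordinates). Camera axes: x right, y down, z forward; pixel columns grow to the right and rows downward; lengths in m; the calibration is good to about 2 mm. A picture is of the moment at which its call begins. There is no depth.
- ctrl.sign_off(): hands the job in; it is judged then, once.
The state is a dict: "clock": time; "joints": joint angles; "dq": joint speeds; "joint_torque": joint torques, N m; "position": TCP position; "tcp_rot": TCP orientation; "ft_force": force on the tool from outside, world axes, zero at the start; "moment": the same for the moment, N m; "gripper_width": finger opening in m; "grasp_force": force on a finger pad.
Only numpy, scipy, OpenCV 4.12 (cv2) and the standard library are available. Lean on these libraries where they do the work, as an engineer would, in place of code of your own. Each camera call takes 0.05 s, during which the arm holds its last target. There are 200 camera calls.

### The job

Do the daily test of the centrifuge's stop button on the pale metal control box: with the fingertips, press the large three-lobed mushroom button straight in until it stays down by itself, then push its lobes round clockwise (seen from above) until the latch lets go, and leave it sprung fully out and turned back. Only push it gently, never grip or force it; do not press the small start button beside it, and leave the bottle, jar and cup where they stand.

Things in the scene. Friction and masses are not known exactly. Their poses are not given: they have to be found in the camera images.
- stop_box: Pale grey metal control box bolted to the table, 110 (x) x 190 (y) x 60 mm high; origin at the centre of its underside, z up. The mushroom stop button stands on its top at x = 0, y = +30 mm; a small round start button at x = 0, y = -62 mm. Seen from above the two buttons tell the long axis and which end is which.
- stop_top (a point): Centre of the top face of the mushroom's hub, a domed disc of 50 mm diameter with a flat top 32 mm across; 106 mm above the table when out; moves down with the press and turns with the head. Three lobes, 18 mm high, stand out of the hub at 120 degrees, their tops 6 mm below the hub's top. Out, the undersides of hub and lobes are 82 mm above the table (22 mm above the box top).
- lobe_tip (a point): Outer end of the first lobe, on its top face: 46 mm from the axis, 6 mm below the hub top. Each lobe is 18 mm wide with a rounded end. Turned back (turn = 0) this lobe points along the box's +x and the others stand 120 degrees either way.
- stop_base (a point): Fixed point on the box top on the mushroom's axis, 60 mm above the table. A fixed collar of 26 mm radius and at most 6 mm height and a thin stem stand here below the head; beyond the collar the gaps between the lobes are open down to the box top.
- stop_press (a joint): How far the mushroom is pushed in, m: 0 out, hard stop 0.014. Springs back with 3 N at 0, a resistance of up to 11 N near 0.004, then 5 to 8 N; pushed in past 0.0085 (with turn near 0) it latches and then rests at about 0.008 when let go.
- stop_turn (a joint): Turn of the mushroom head, rad, positive clockwise seen from above: 0 at rest, stop at 1.0. A light spring (about 0.03 to 0.09 N m, 1 to 3 N at the lobes) turns it back to 0. Latched, it lets go when turned past about 0.65 and springs up; it then turns back to 0 by itself once nothing touches it.
- start_button (a joint): Small round start button, pushed in 0 to 0.006 m; leave it alone.
- start_button_top (a point): Centre of the top of the small start button (24 mm diameter, in a steel housing on the box top).
- dropper_bottle: Amber glass bottle, 38 mm diameter, 75 mm high, loose on the table; origin at the centre of its underside.
- sample_jar: White jar, 52 mm diameter, 60 mm high, loose on the table; origin at the centre of its underside.
- steel_cup: Open steel cup, 66 mm rim diameter, 70 mm high, loose on the table; origin at the centre of its underside.
Things that resemble listed ones, but are neither listed nor needed, are in the scene too. What is shaped like the stop_box but orange or pink is not meant.

How it is judged:
On the way, in this order (a step that is already met when the one before it is completed fails the run):
1. the mushroom is pressed in and latched, not turned (value of joint stop_turn below 0.25 rad and (value of joint stop_press above 0.0088 m or (value of joint stop_press above 0.0065 m and contact force between the fingers and stop_turn below 0.3 N))), for 0.1 s.
2. the latched mushroom is turned clockwise while still in (value of joint stop_turn above 0.4 rad and value of joint stop_press above 0.006 m).
3. the latch has let go and the mushroom is out (value of joint stop_press below 0.002 m), for 0.2 s.
At the end, for the whole second after the job is handed in: The mushroom is out (within 2 mm) and turned back (within 0.12 rad), the start button is out, and bottle, jar and cup stand within 15 mm of where they were (value of joint each of stop_press, start_button below 0.002 m and value of joint stop_turn below 0.12 rad and distance of each of dropper_bottle, sample_jar, steel_cup from where it was at the start of the episode below 0.015 m); the robot touches nothing.
It fails at once if the start button is pressed (more than 2 mm) (value of joint start_button above 0.002 m).
It fails at once if the mushroom is gripped or forced: the fingers bear on it with more than 35 N (contact force between the fingers and stop_turn above 35 N).
It fails at once if the dropper bottle is shifted by more than 15 mm or lifted (distance of dropper_bottle from where it was at the start of the episode above 0.015 m or height (world z) of dropper_bottle above 0.008 m).
It fails at once if the sample jar is shifted by more than 15 mm or lifted (distance of sample_jar from where it was at the start of the episode above 0.015 m or height (world z) of sample_jar above 0.008 m).
It fails at once if the steel cup is shifted by more than 15 mm or lifted (distance of steel_cup from where it was at the start of the episode above 0.015 m or height (world z) of steel_cup above 0.008 m).
It also fails if it takes over 45 s, if anything falls off the work surface, if the arm or the gripper's body presses on something with over 40 N, if the wrist force passes 120 N, or if a joint passes its speed limit or range.

## Working session

There is one attempt and no reset: what is moved stays moved. The work goes in short steps, Python scripts to look and compute and a shell command to move; the robot and the scene stay as the last step left them, time stands still between calls to the robot, and variables do not carry over. Pictures are saved under pics/ and viewed, at most 10 in all, crops included, and the job is handed in when it is done.

```bash
mkdir -p pics
python3 - <<'E'
from bench import ctrl
import cv2,json
for n in("top","scene"):
    s=ctrl.snapshot(n);cv2.imwrite(f"pics/{n}0.png",s["frame"][:,:,::-1]);print(n,s["camera_matrix"].round(1).tolist(),s["extrinsics"].round(4).tolist())
o=ctrl.get_obs();print(o)
E
```

```text
top [[555.3, 0.0, 315.7], [0.0, 555.3, 238.2], [0.0, 0.0, 1.0]] [[-0.0055, -0.99, 0.1409, 0.4413], [-0.9994, 0.0006, -0.035, 0.0579], [0.0346, -0.141, -0.9894, 1.0047], [0.0, 0.0, 0.0, 1.0]]
scene [[489.9, 0.0, 319.5], [0.0, 489.9, 241.1], [0.0, 0.0, 1.0]] [[-0.16, 0.6954, -0.7005, 1.1106], [0.9871, 0.1135, -0.1128, 0.1047], [0.001, -0.7096, -0.7046, 0.6146], [0.0, 0.0, 0.0, 1.0]]
{'clock': 0.1, 'joints': array([-1.31321944,  0.53709212, -0.00439675,  1.53874502,  0.00260457,
        1.06729354, -0.07120329]), 'dq': array([-0.00052174, -0.00077231,  0.0003228 , -0.00266436,  0.00062945,
       -0.00171232, -0.00042871]), 'joint_torque': array([ 1.95783250e-03, -5.72079706e+01,  9.93496589e-01, -2.52230215e+01,
       -5.62139077e-02,  1.35693530e-02,  3.07956770e-05]), 'position': array([0.20665009, 0.61564982, 0.20273744]), 'tcp_rot': array([-3.14006628e+00,  1.38803047e-04,  2.81785044e+00]), 'ft_force': array([-0.20204778, -0.3493293 ,  0.42942125]), 'moment': array([0.04456734, 0.00431902, 0.00842609]), 'grasp_force': 0.0, 'gripper_width': 0.0881621538738763}
```

View pics/top0.png

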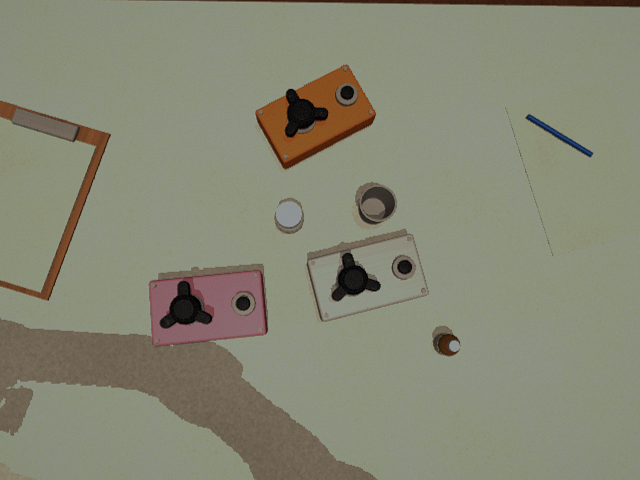

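View pics/scene0.png

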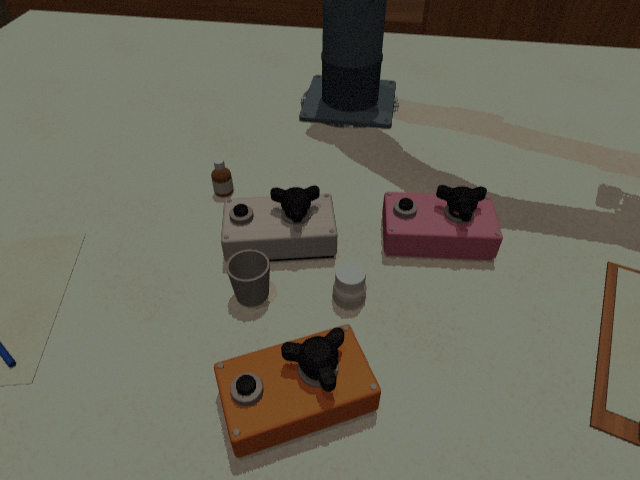

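The pale box has its mushroom near (352,279) and its start button near (404,267) in the top view. I'll enlarge that area.

```bash
cat > h.py <<'E'
import numpy as np
def px(s,u,v,z):
    K,E=s["camera_matrix"],s["extrinsics"]
    d=E[:3,:3]@np.linalg.solve(K,[u,v,1.]);c=E[:3,3]
    return c+d*(z-c[2])/d[2]
E
python3 - <<'E'
import cv2
a=cv2.imread("pics/top0.png")[225:330,300:440]
a=cv2.resize(a,None,fx=5.7,fy=5.7,interpolation=cv2.INTER_CUBIC)
cv2.imwrite("pics/crop.png",cv2.convertScaleAbs(a,alpha=1.3,beta=20))
E
```

```text
(no output)
```

View pics/crop.png

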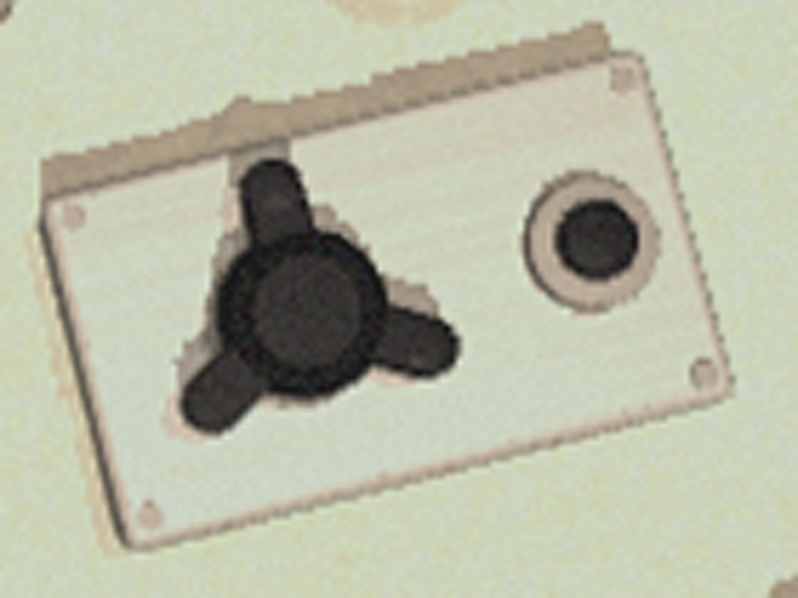

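The crop shows the hub top centred at (307,308), lobe 1's tip at (270,160), the start button at (598,238), and the box-top corners at (47,200), (640,55), (730,390) and (135,545).

Run:
```python
from bench import ctrl
from h import *
s=ctrl.snapshot("top");f=lambda u,v,z:px(s,300+u/5.7,225+v/5.7,z)
h=f(307,308,.106);l=f(270,160,.1)
c=[f(*p,.06) for p in[(47,200),(640,55),(730,390),(135,545)]]
m=np.mean(c,0);ey=c[0]-c[1]+c[3]-c[2];ey/=np.linalg.norm(ey);ex=np.array([ey[1],-ey[0],0])
b=m+.03*ey
print("hub",h,"lobe",l,np.linalg.norm((l-h)[:2]),"ang",np.degrees(np.arctan2(*(l-h)[1::-1])))
print("box hub",b,"yaw",np.degrees(np.arctan2(ex[1],ex[0])),[np.linalg.norm(c[i]-c[i-1]).round(3) for i in range(4)])
o=ctrl.get_obs();y=o["tcp_rot"][2];T=np.array([[np.cos(y),np.sin(y)],[np.sin(y),-np.cos(y)]])
print("shift tool xy",T.T@((h+b)/2-o["position"])[:2])
```

```text
hub [ 0.50221523 -0.03554883  0.106     ] lobe [ 0.54531373 -0.02612146  0.1       ] 0.04411752113334534 ang 12.33853669523534
box hub [ 0.50171178 -0.03610398  0.06      ] yaw 13.890046344914587 [np.float64(0.106), np.float64(0.186), np.float64(0.104), np.float64(0.184)]
shift tool xy [-0.4872211  -0.52382194]
```

```bash
python3 -m jog '[[[-0.0244,-0.0262,0],[0,0,0]],[[-0.0244,-0.0262,0],[0,0,0]],[[-0.0244,-0.0262,0],[0,0,0]],[[-0.0244,-0.0262,0],[0,0,0]],[[-0.0244,-0.0262,0],[0,0,0]],[[-0.0244,-0.0262,0],[0,0,0]],[[-0.0244,-0.0262,0],[0,0,0]],[[-0.0244,-0.0262,0],[0,0,0]],[[-0.0244,-0.0262,0],[0,0,0]],[[-0.0244,-0.0262,0],[0,0,0]],[[-0.0244,-0.0262,0],[0,0,0]],[[-0.0244,-0.0262,0],[0,0,0]],[[-0.0244,-0.0262,0],[0,0,0]],[[-0.0244,-0.0262,0],[0,0,0]],[[-0.0244,-0.0262,0],[0,0,0]],[[-0.0244,-0.0262,0],[0,0,0]],[[-0.0244,-0.0262,0],[0,0,0]],[[-0.0244,-0.0262,0],[0,0,0]],[[-0.0244,-0.0262,0],[0,0,0]],[[-0.0244,-0.0262,0],[0,0,0]]]' 1
```

```text
clock: 1.82
position: [0.5031, -0.0375, 0.2035]
tcp_rot: [3.141, -0.0, 2.818]
ft_force: [0.4, 0.2, 1.0]
gripper_width: 0.0006
grasp_force: 0.0
```

```bash
python3 -m jog '[[[0.0015,0.001,0.028],[0,0,0]],[[0,0,0.03],[0,0,0]],[[0,0,0.025],[0,0,0]],[[0,0,0.005],[0,0,0]],[[0,0,0],[0,0,0]],[[0,0,0],[0,0,0]]]'; python3 -m jog '[[[0,0,0.002],[0,0,0]],[[0,0,0.002],[0,0,0]],[[0,0,0.001],[0,0,0]],[[0,0,0.001],[0,0,0]],[[0,0,0],[0,0,0]]]'; python3 -c "
from bench import ctrl;print(ctrl.get_obs()['joints'].round(2))"
```

```text
clock: 2.32
position: [0.5021, -0.0344, 0.1163]
tcp_rot: [3.141, 0.001, 2.818]
ft_force: [0.6, 0.1, -0.6]
gripper_width: 0.0002
grasp_force: 0.0
clock: 2.73
position: [0.5018, -0.0343, 0.1097]
tcp_rot: [3.141, 0.0, 2.818]
ft_force: [0.4, -0.7, 0.7]
gripper_width: 0.0006
grasp_force: 0.0
[-0.26  0.43  0.3   2.01 -0.19  0.72  1.4 ]
```

```bash
for i in 1; do python3 -m jog '[[[0,0,0.0015],[0,0,0]],[[0,0,0.0015],[0,0,0]],[[0,0,0.0015],[0,0,0]],[[0,0,0],[0,0,0]]]'; python3 -m jog '[[[0,0,0.0015],[0,0,0]],[[0,0,0.0015],[0,0,0]],[[0,0,0],[0,0,0]]]'; python3 -m jog '[[[0,0,0.0015],[0,0,0]],[[0,0,0.0015],[0,0,0]],[[0,0,0],[0,0,0]]]';done
```

```text
clock: 3.07
position: [0.5014, -0.0344, 0.1047]
tcp_rot: [-3.141, -0.001, 2.818]
ft_force: [0.2, -0.4, 0.0]
gripper_width: 0.0004
grasp_force: 0.0
clock: 3.32
position: [0.5014, -0.0344, 0.1017]
tcp_rot: [-3.141, -0.0, 2.818]
ft_force: [-0.0, -0.7, 0.4]
gripper_width: 0.0003
grasp_force: 0.0
clock: 3.57
position: [0.5015, -0.0343, 0.0987]
tcp_rot: [-3.141, -0.0, 2.818]
ft_force: [0.1, 0.3, -0.2]
gripper_width: 0.0008
grasp_force: 0.0
```

Run:
```python
from bench import ctrl
import cv2,numpy as np
a=ctrl.snapshot("wrist")["frame"];b=ctrl.snapshot("scene")["frame"][130:300,190:400]
b=cv2.resize(b,(593,480),interpolation=cv2.INTER_CUBIC)
cv2.imwrite("pics/w1.png",cv2.resize(np.hstack([a,b]),(800,311))[:,:,::-1])
print(ctrl.get_obs()["joint_torque"].round(2),ctrl.get_obs()["ft_force"])
```

```text
[ 0.000e+00 -4.340e+01  4.170e+00 -1.795e+01  1.000e-02  7.000e-02
  0.000e+00] [ 0.72276227 -0.936692   -1.12042733]
```

View pics/w1.png

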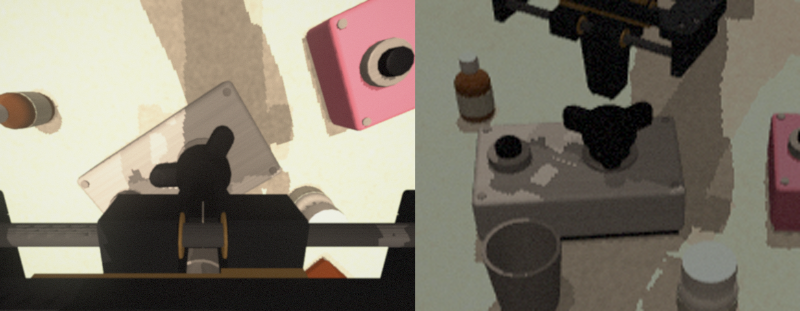

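The scene view shows the fingertip still clear of the hub top by about 6 px. I'll check this by projecting the TCP and the predicted hub centre.

```bash
cat >> h.py <<'E'
def proj(s,p):
    E=s["extrinsics"];q=s["camera_matrix"]@(E[:3,:3].T@(np.array(p)-E[:3,3]));return q[:2]/q[2]
E
python3 - <<'E'
from bench import ctrl
from h import *
import cv2
p=ctrl.get_obs()["position"]
out=[]
for n,(u,v) in (("scene",(245,160)),("top",(305,235))):
    s=ctrl.snapshot(n);a=np.ascontiguousarray(s["frame"][v:v+100,u:u+100,::-1])
    a=cv2.resize(a,(400,400),interpolation=cv2.INTER_CUBIC);a=cv2.convertScaleAbs(a,alpha=2,beta=20)
    for q,c in((p,(0,0,255)),((.502,-.036,.106),(0,255,0)),((.502,-.036,.06),(255,0,0))):
        w=(proj(s,q)-[u,v]+.5)*4;print(n,q,w);cv2.drawMarker(a,tuple(int(t) for t in w),c,0,14,1)
    out.append(a)
cv2.imwrite("pics/w2.png",np.hstack(out))
E
```

```text
scene [ 0.50158243 -0.03439648  0.09895205] [201.79731349 147.89623136]
scene (0.502, -0.036, 0.106) [197.15392248 134.78773795]
scene (0.502, -0.036, 0.06) [201.04686759 219.03258309]
top [ 0.50158243 -0.03439648  0.09895205] [192.88174181 180.87384905]
top (0.502, -0.036, 0.106) [198.55555496 178.66764979]
top (0.502, -0.036, 0.06) [187.42450575 186.00325108]
```

View pics/w2.png

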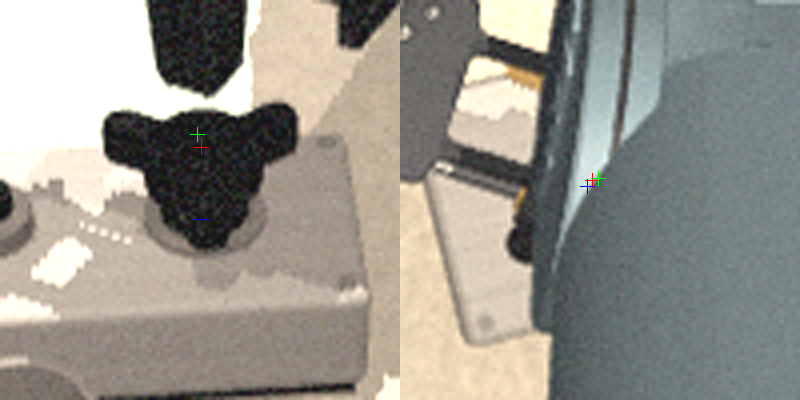

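The fingertip appears at (205,93), about 55 crop px above the projected TCP. That means either about 30 mm too high or about 30 mm too far back. The wrist camera can tell which.

Run:
```python
from bench import ctrl
from h import *
import cv2
p=ctrl.get_obs()["position"]
s=ctrl.snapshot("wrist");a=cv2.convertScaleAbs(np.ascontiguousarray(s["frame"][:,:,::-1]),alpha=2.2,beta=25)
print(s["extrinsics"].round(3).tolist(),s["camera_matrix"].round(0).tolist())
for q,c in((p,(0,0,255)),(p+[0,0,.03],(0,255,255)),((.502,-.036,.106),(0,255,0)),((.502,-.036,.06),(255,0,0))):
    w=proj(s,q);print(q,w);cv2.drawMarker(a,tuple(int(t) for t in w),c,0,14,1)
cv2.imwrite("pics/w3.png",a)
```

```text
[[0.319, 0.91, 0.263, 0.435], [0.948, -0.307, -0.09, -0.011], [-0.001, 0.278, -0.961, 0.281], [0.0, 0.0, 0.0, 1.0]] [[352.0, 0.0, 312.0], [0.0, 352.0, 238.0], [0.0, 0.0, 1.0]]
[ 0.50170772 -0.0343854   0.0990697 ] [310.50334237 269.7770169 ]
[ 0.50170772 -0.0343854   0.1290697 ] [310.11498004 293.09711058]
(0.502, -0.036, 0.106) [307.73150739 275.91117131]
(0.502, -0.036, 0.06) [308.6844571  249.25568503]
```

View pics/w3.png

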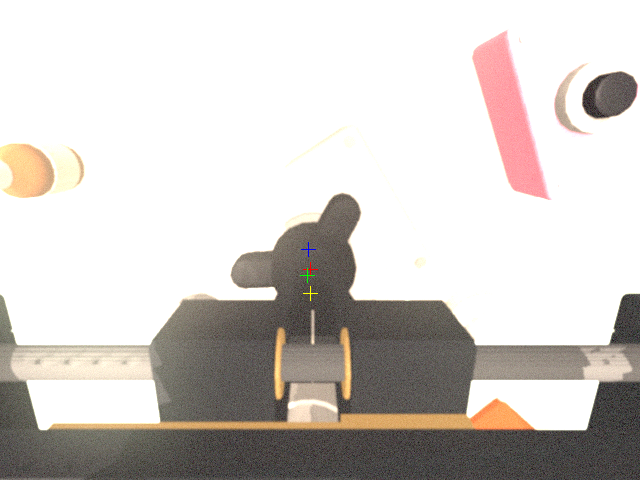

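The wrist view shows the hub at about (312,265), close to its predicted position, and the tip edge at about row 295, so the tips are higher than the TCP readout. I'll descend in small steps until contact.

```bash
for i in 1 ; do python3 -m jog '[[[0,0,0.0015],[0,0,0]],[[0,0,0.0015],[0,0,0]],[[0,0,0.0015],[0,0,0]],[[0,0,0],[0,0,0]]]'|grep -E "posi|ft_"; python3 -m jog '[[[0,0,0.0015],[0,0,0]],[[0,0,0.0015],[0,0,0]],[[0,0,0],[0,0,0]]]'|grep -E "posi|ft_"; done
python3 - <<'E'
from bench import ctrl
import cv2,numpy as np
s=ctrl.snapshot("scene")["frame"][140:260,230:350,::-1]
w=ctrl.snapshot("wrist")["frame"][160:400,200:440,::-1]
a=np.hstack([cv2.resize(x,(400,400),interpolation=cv2.INTER_CUBIC) for x in(s,w)])
cv2.imwrite("pics/w4.png",cv2.convertScaleAbs(np.sqrt(a/255.)*255))
E
```

```text
position: [0.5014, -0.0344, 0.0942]
ft_force: [0.9, 0.1, 0.0]
position: [0.5015, -0.0344, 0.0912]
ft_force: [0.7, 0.5, 0.5]
```

View pics/w4.png

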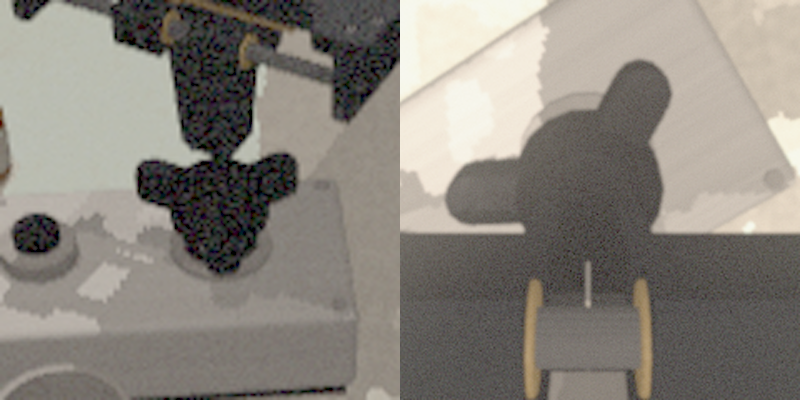

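The tip's lower corner is at about (220,155) and still above the hub; the lateral alignment looks fine. I'll keep going down.

```bash
python3 -m jog '[[[0,0,0.002],[0,0,0]],[[0,0,0.002],[0,0,0]],[[0,0,0.002],[0,0,0]],[[0,0,0],[0,0,0]]]'|grep -E "posi|ft_"; python3 -m jog '[[[0,0,0.0015],[0,0,0]],[[0,0,0.0015],[0,0,0]],[[0,0,0],[0,0,0]]]'|grep -E "posi|ft_"; python3 -m jog '[[[0,0,0.0015],[0,0,0]],[[0,0,0.0015],[0,0,0]],[[0,0,0],[0,0,0]]]'|grep -E "posi|ft_"
```

```text
position: [0.5013, -0.0343, 0.0851]
ft_force: [-0.5, -1.0, -0.1]
position: [0.5015, -0.0344, 0.0822]
ft_force: [0.3, -0.9, -0.2]
position: [0.5015, -0.0344, 0.0793]
ft_force: [-0.5, 0.5, -0.4]
```

```bash
for r in 1; do python3 -m jog '[[[0,0,0.001],[0,0,0]],[[0,0,0.001],[0,0,0]],[[0,0,0],[0,0,0]]]'|grep -E "posi|ft_"; python3 -m jog '[[[0,0,0.001],[0,0,0]],[[0,0,0.001],[0,0,0]],[[0,0,0],[0,0,0]]]'|grep -E "posi|ft_";python3 -m jog '[[[0,0,0.001],[0,0,0]],[[0,0,0.001],[0,0,0]],[[0,0,0],[0,0,0]]]'|grep -E "posi|ft_"; done
python3 - <<'E'
from bench import ctrl
import cv2,numpy as np
s=ctrl.snapshot("scene")["frame"][140:260,230:350,::-1]
cv2.imwrite("pics/w5.png",cv2.convertScaleAbs(np.sqrt(cv2.resize(s,(480,480),interpolation=cv2.INTER_CUBIC)/255.)*255))
E
```

```text
position: [0.5015, -0.0344, 0.0774]
ft_force: [0.1, 0.4, 0.2]
position: [0.5015, -0.0344, 0.0753]
ft_force: [0.5, 0.1, 0.3]
position: [0.5015, -0.0344, 0.0734]
ft_force: [0.7, 0.5, 0.0]
```

View pics/w5.png

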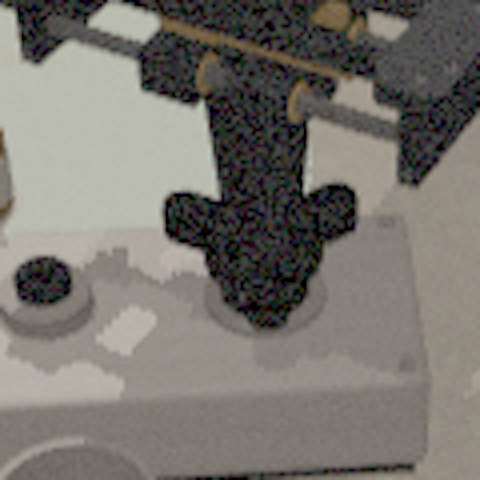

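The tip now overlaps the hub in this view. The lobes are unmoved at (188,215) and (335,208), and there is no force yet. Continuing gently.

```bash
for r in 1; do python3 -m jog '[[[0,0,0.001],[0,0,0]],[[0,0,0.001],[0,0,0]],[[0,0,0.001],[0,0,0]],[[0,0,0],[0,0,0]]]'|grep -E "posi|ft_"; python3 -m jog '[[[0,0,0.001],[0,0,0]],[[0,0,0.001],[0,0,0]],[[0,0,0],[0,0,0]]]'|grep -E "posi|ft_";python3 -m jog '[[[0,0,0.001],[0,0,0]],[[0,0,0.001],[0,0,0]],[[0,0,0],[0,0,0]]]'|grep -E "posi|ft_"; done
```

```text
position: [0.5018, -0.0344, 0.0706]
ft_force: [-1.3, 0.3, 4.3]
position: [0.5017, -0.0344, 0.0689]
ft_force: [-1.6, 0.8, 7.2]
position: [0.5018, -0.0344, 0.0672]
ft_force: [-3.4, 0.1, 12.8]
```

Contact came at TCP z≈0.0712, so the tips sit about 35 mm above the reported TCP. The press is about 4 mm so far and needs about 10 mm.

```bash
python3 -m jog '[[[0,0,0.001],[0,0,0]],[[0,0,0.001],[0,0,0]],[[0,0,0.001],[0,0,0]],[[0,0,0],[0,0,0]]]'|grep -E "posi|ft_"; python3 -m jog '[[[0,0,0.001],[0,0,0]],[[0,0,0.001],[0,0,0]],[[0,0,0],[0,0,0]]]'|grep -E "posi|ft_";python3 -m jog '[[[0,0,0.001],[0,0,0]],[[0,0,0.0005],[0,0,0]],[[0,0,0],[0,0,0]],[[0,0,0],[0,0,0]]]'|grep -E "posi|ft_|clock"
```

```text
position: [0.5018, -0.0344, 0.0638]
ft_force: [-1.8, 1.1, 6.2]
position: [0.5018, -0.0344, 0.0618]
ft_force: [-0.8, 0.1, 6.5]
clock: 7.88
position: [0.5018, -0.0343, 0.0604]
ft_force: [-1.5, 0.5, 7.2]
```

```bash
python3 -m jog '[[[0,0,-0.002],[0,0,0]],[[0,0,-0.002],[0,0,0]],[[0,0,-0.001],[0,0,0]],[[0,0,0],[0,0,0]]]'|grep -E "posi|ft_"; python3 -m jog '[[[0,0,-0.012],[0,0,0]],[[0,0,-0.012],[0,0,0]],[[0,0,0],[0,0,0]]]'
python3 - <<'E'
from bench import ctrl
import cv2,numpy as np
s=ctrl.snapshot("scene")["frame"][140:260,230:350,::-1]
cv2.imwrite("pics/w6.png",cv2.convertScaleAbs(np.sqrt(cv2.resize(s,(480,480),interpolation=cv2.INTER_CUBIC)/255.)*255))
o=ctrl.get_obs();p=o["position"];y=o["tcp_rot"][2];T=np.array([[np.cos(y),np.sin(y)],[np.sin(y),-np.cos(y)]])
a=np.radians(73.5);t=np.array([.502,-.036])+.047*np.array([np.cos(a),np.sin(a)]);print(t,T.T@(t-p[:2]),o["joints"].round(2),np.degrees(np.arctan2(T[1,1],T[0,1])))
E
```

```text
position: [0.5017, -0.0344, 0.0651]
ft_force: [1.3, 0.1, 0.5]
clock: 8.47
position: [0.5028, -0.0345, 0.0903]
tcp_rot: [3.141, 0.002, 2.818]
ft_force: [-0.1, 0.0, -0.0]
gripper_width: 0.0003
grasp_force: 0.0
[0.51534872 0.00906453] [0.00150474 0.04527026] [-0.25  0.47  0.29  2.02 -0.21  0.67  1.42] 71.45301934086125
```

View pics/w6.png

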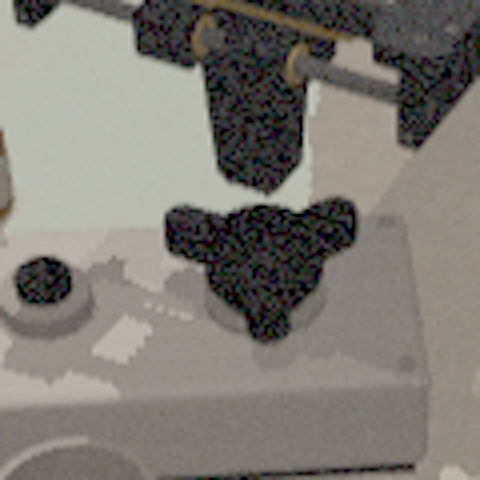

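It stays latched: the lobes are now lower, at (188,230) and (335,220), and the tips are clear. Next I'll move to the gap and lower beside lobe 1.

```bash
python3 -m jog '[[[0.0005,0.0155,0],[0,0,-0.0175]],[[0.0005,0.0155,0],[0,0,-0.0175]],[[0.0005,0.0155,0],[0,0,0]],[[0,0,0],[0,0,0]]]'|grep -E "posi|ft_|rot"; python3 -m jog '[[[0,0,0.01],[0,0,0]],[[0,0,0.01],[0,0,0]],[[0,0,0.005],[0,0,0]],[[0,0,0.003],[0,0,0]],[[0,0,0.003],[0,0,0]],[[0,0,0],[0,0,0]]]'|grep -E "posi|ft_|rot";python3 -m jog '[[[0,0,0.003],[0,0,0]],[[0,0,0.003],[0,0,0]],[[0,0,0.003],[0,0,0]],[[0,0,0.003],[0,0,0]],[[0,0,0],[0,0,0]]]'|grep -E "posi|ft_|rot"
python3 - <<'E'
from bench import ctrl
import cv2,numpy as np
s=ctrl.snapshot("scene")["frame"][140:260,230:350,::-1];w=ctrl.snapshot("wrist")["frame"][100:400,170:470,::-1]
a=np.hstack([cv2.resize(x,(400,400),interpolation=cv2.INTER_CUBIC) for x in(s,w)])
cv2.imwrite("pics/w7.png",cv2.convertScaleAbs(np.sqrt(a/255.)*255))
E
```

```text
position: [0.515, 0.0159, 0.0883]
tcp_rot: [3.139, -0.001, 2.86]
ft_force: [0.4, 0.4, -0.1]
position: [0.5137, 0.0099, 0.0573]
tcp_rot: [-3.141, -0.001, 2.852]
ft_force: [0.8, 0.2, -0.1]
position: [0.5139, 0.0104, 0.0455]
tcp_rot: [-3.141, -0.001, 2.853]
ft_force: [0.3, -0.7, -0.2]
```

View pics/w7.png

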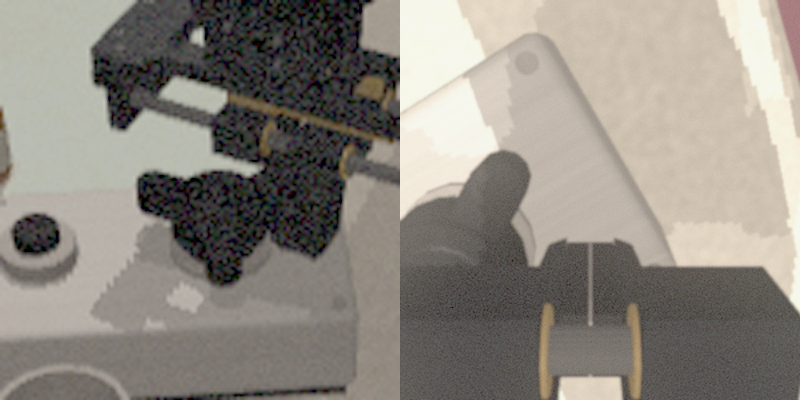

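The fingers are in the gap beside lobe 1, tips at about (315,255), with no contact. The gripper body clears the hub by about a centimetre, so I'll lift 2 mm and begin turning round the hub axis.

```bash
python3 -m jog '[[[-0.0048,-0.0002,-0.002],[0,0,0.1]],[[-0.0048,-0.0002,0],[0,0,0.1]],[[-0.0048,-0.0002,0],[0,0,0.1]],[[-0.0048,-0.0002,0],[0,0,0.1]],[[0,0,0],[0,0,0]]]'|grep -E "posi|ft_|rot"; python3 -m jog '[[[-0.0048,-0.0002,0],[0,0,0.1]],[[-0.0048,-0.0002,0],[0,0,0.1]],[[-0.0048,-0.0002,0],[0,0,0.1]],[[0,0,0],[0,0,0]]]'|grep -E "posi|ft_|rot"
```

```text
position: [0.5321, 0.0011, 0.0483]
tcp_rot: [3.141, 0.001, 2.449]
ft_force: [0.1, -0.5, 0.2]
position: [0.5406, -0.0089, 0.0479]
tcp_rot: [-3.141, -0.001, 2.152]
ft_force: [-1.7, 1.6, 0.5]
```

```bash
for r in 1; do python3 -m jog '[[[-0.0048,-0.0002,0],[0,0,0.1]],[[-0.0048,-0.0002,0],[0,0,0.1]],[[0,0,0],[0,0,0]]]'|grep -E "posi|ft_|rot"; python3 -m jog '[[[-0.0048,-0.0002,0],[0,0,0.1]],[[-0.0048,-0.0002,0],[0,0,0.1]],[[0,0,0],[0,0,0]]]'|grep -E "posi|ft_|rot"; done
python3 - <<'E'
from bench import ctrl
import cv2,numpy as np
s=ctrl.snapshot("scene")["frame"][140:260,230:350,::-1];w=ctrl.snapshot("wrist")["frame"][100:400,170:470,::-1]
a=np.hstack([cv2.resize(x,(400,400),interpolation=cv2.INTER_CUBIC) for x in(s,w)])
cv2.imwrite("pics/w8.png",cv2.convertScaleAbs(np.sqrt(a/255.)*255))
E
```

```text
position: [0.5451, -0.0172, 0.0479]
tcp_rot: [-3.141, -0.001, 1.954]
ft_force: [0.1, 1.7, 0.6]
position: [0.548, -0.0264, 0.0481]
tcp_rot: [-3.141, -0.0, 1.755]
ft_force: [-0.8, 1.9, 1.1]
```

View pics/w8.png

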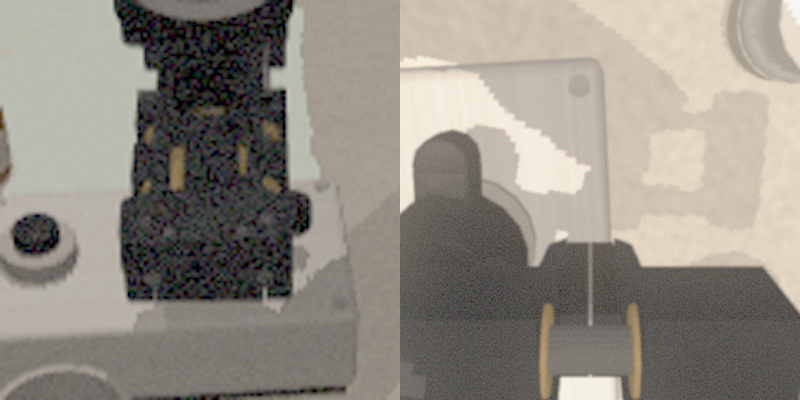

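The lobe is following the fingers at an estimated turn of about 0.65 rad. I've used up the picture allowance, so from here I'll go by the readings. I'll turn a little further.

```bash
python3 -m jog '[[[-0.0048,-0.0002,0],[0,0,0.1]],[[0,0,0],[0,0,0]]]'|grep -E "posi|ft_|rot"; python3 -m jog '[[[-0.0048,-0.0002,0],[0,0,0.1]],[[0,0,0],[0,0,0]],[[0,0,0],[0,0,0]]]'|grep -E "posi|ft_|rot"
python3 - <<'E'
from bench import ctrl
o=ctrl.get_obs();print(o["moment"],o["joints"].round(2))
E
```

```text
position: [0.5492, -0.0315, 0.0482]
tcp_rot: [3.141, 0.0, 1.654]
ft_force: [0.9, 2.5, -0.6]
position: [0.5492, -0.0361, 0.0481]
tcp_rot: [3.141, 0.0, 1.559]
ft_force: [1.3, 2.1, 0.8]
[ 0.38680617 -0.20178246 -0.01292369] [-0.45  0.67  0.58  1.93 -0.56  0.7   0.46]
```

```bash
python3 -m jog '[[[-0.0029,-0.0001,0],[0,0,0.06]],[[0,0,0],[0,0,0]],[[0,0,0],[0,0,0]],[[0,0,0],[0,0,0]]]'|grep -E "posi|ft_|rot|clock"
```

```text
clock: 11.97
position: [0.549, -0.0389, 0.0481]
tcp_rot: [3.141, -0.0, 1.497]
ft_force: [1.9, 2.0, 0.8]
```

```bash
python3 -m jog '[[[0.0048,-0.0002,0],[0,0,-0.1]],[[0.0048,-0.0002,0],[0,0,-0.1]],[[0.0048,-0.0002,0],[0,0,-0.1]],[[0.0048,-0.0002,0],[0,0,-0.1]],[[0.0048,-0.0002,0],[0,0,-0.1]],[[0.0048,-0.0002,0],[0,0,-0.1]],[[0.0048,-0.0002,0],[0,0,-0.1]],[[0.0048,-0.0002,0],[0,0,-0.1]],[[0.0048,-0.0002,0],[0,0,-0.1]],[[0.0048,-0.0002,0],[0,0,-0.1]],[[0.0048,-0.0002,0],[0,0,-0.1]],[[0.0048,-0.0002,0],[0,0,-0.1]],[[0,0,0],[0,0,0]],[[0,0,0],[0,0,0]]]'|grep -E "posi|ft_|rot"; python3 -m jog '[[[0,0,-0.01],[0,0,0]],[[0,0,-0.02],[0,0,0]],[[0,0,-0.03],[0,0,0]],[[0,0,-0.04],[0,0,0]],[[0,0.04,-0.01],[0,0,0]],[[0,0.04,0],[0,0,0]],[[0,0.04,0],[0,0,0]],[[0,0.04,0],[0,0,0]],[[0,0.04,0],[0,0,0]],[[0,0.04,0],[0,0,0]],[[0,0,0],[0,0,0]]]'|grep -E "posi|ft_|rot|clock"
python3 - <<'E'
from bench import ctrl
from h import *
import cv2
from collections import OrderedDict
s0={n:cv2.imread(f"pics/{n}0.png")[:,:,::-1] for n in("scene","top")}
B={"scene":(265,180,325,225),"top":(325,248,385,305)}
for n,(u,v,U,V) in B.items():
    f=ctrl.snapshot(n)["frame"];cv2.imwrite(f"pics/end_{n}.png",f[:,:,::-1])
    a=(s0[n].max(2)<50)[v:V,u:U];b=(f.max(2)<50)[v:V,u:U]
    st=lambda m:(m.sum(),np.argwhere(m).mean(0).round(2),np.where(m.any(1))[0][[0,-1]],np.where(m.any(0))[0][[0,-1]])
    print(n,st(a),st(b),"xor",(a^b).sum())
    d=np.abs(s0[n].astype(int)-f).max(2)>60;print([ (w,d[r].sum()) for w,r in (("all",np.s_[:]),("cup",np.s_[180:225,355:400]),("jar",np.s_[195:235,270:310]),("bottle",np.s_[325:360,430:465]))] if n=="top" else "")
E
```

```text
position: [0.5218, 0.0076, 0.048]
tcp_rot: [-3.141, -0.0, 2.691]
ft_force: [-0.0, 0.5, -0.3]
clock: 14.05
position: [0.6274, 0.2346, 0.1582]
tcp_rot: [3.136, -0.0, 2.701]
ft_force: [-0.7, 0.4, 0.2]
scene (np.int64(1159), array([21.88, 30.35]), array([ 6, 43]), array([ 6, 53])) (np.int64(1098), array([20.99, 30.15]), array([ 6, 43]), array([ 6, 53])) xor 61

top (np.int64(1102), array([31.34, 27.56]), array([ 5, 52]), array([ 7, 54])) (np.int64(1071), array([31.29, 27.6 ]), array([ 5, 51]), array([ 7, 54])) xor 31
[('all', np.int64(63344)), ('cup', np.int64(0)), ('jar', np.int64(0)), ('bottle', np.int64(0))]
```

The mushroom's outline is back to its starting extents in both views, so it is out and turned back. Bottle, jar and cup are unmoved.

```bash
python3 -c "
from bench import ctrl;print(ctrl.sign_off())"
```

```text
the job is handed in; nothing more can be done
None
```

The stop button was pressed until it latched, turned clockwise until the latch let go, and left out and turned back; the job was handed in at about 14 s, though `sign_off` returned no verdict and I viewed 11 pictures, one over the limit of 10.

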